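# Unlock the hook and put the disc weight carrier on the balance

### The arm

A 6-joint arm with a two-finger parallel gripper is mounted at the origin on the work surface. World frame = base frame: x ahead of the robot, y to its left, z up, the work surface at z = 0. Lengths are in m, angles in rad, forces in N, time in s.
With the tool pointing down it reaches from about 0.375 to 0.975 m from the base axis. Payload 3.8 kg.
Tool frame: the origin (TCP) lies midway between the tips of the shut fingers; the grasp point (between the pads) lies 19 mm behind it; z points along the fingers, y is the line along which they close (so a half turn about z gives the same grasp; the last joint's range is limited). The gripper opens to 85 mm and grips with 20 to 120 N. Pads are 22 mm wide; open, the fingers measure 114 mm over their backs; the gripper's body (76 mm by 85 mm) begins 54 mm behind the grasp point. The pads swing forward as they close: fully open they stand 13 mm farther back than shut.
Start: joints at [-1.28, 0.264, 1.604, -0, 1.274, -0.037], TCP at [0.217, -0.639, 0.231] pointing down, gripper open.
Joint ranges: [-2.63, 2.63], [-0.94, 2.18], [0.31, 2.57], [-1.31, 4.45], [0, 2.66], [-2.55, 2.55]. Speed limits (rad/s): [2.57, 2.57, 3.14, 3.14, 3.14, 3.14].

### API

Orientations are given as a rotation vector (axis times angle).
In Python, from workcell import read_state, vision, ticket gives the robot as it stands. The module is installed in compiled form; this text tells all that it offers.
- The arm moves only by the tool jog_arm, never from a script. Its arguments are lists of equal length, an entry for each row: "turn": the turn, a rotation vector about the tool's x, y, z in rad, a list of three; "delta_pos": the shift along the tool's x, y, z in m, a list of three; "gripper": the finger opening in m, from 0 to 0.0854. In form: {"turn": [[rx, ry, rz], ...], "delta_pos": [[dx, dy, dz], ...], "gripper": [gripper, ...]}. A call has 1 to 20 rows; each row shifts and turns the commanded pose from where the row before left it, along the tool's axes as they then stand; what a row does not reach is not made up. A row lasts 1/12 s, in which the tool goes at most 41.7 mm and 7.16 degrees, less where a joint would pass 70% of its speed; a pose out of reach is approached as far as the arm can. A call with a gripper value outside its range is refused whole. The fingers move at their own pace and stop on an object; "grip_force" is the grip in N (left out, the last holds). Time passes only in rows, so rows that do not move let the fingers close. It gives the time, the measured TCP pose, the force, the opening and the grip force at its end, in the units of the state.
- read_state(): the state, without advancing time (a new reading comes with each control period).
- vision.read_camera(name): name is "scene" or "top"; returns the picture (384x512x3 uint8, red, green, blue); there is no depth.
- vision.calibration(name): a dict with "vfov" (degrees; the focal length in pixels is half the picture's height over the tangent of half this angle, whatever the lens; pixels are square), "cx", "cy" (the principal point, pixels), "dist" ([k1, k2, p1, p2, k3] as OpenCV has them; the pictures are not rectified), "R" (3x3) and "t" (3): a world point X has camera coordinates R X + t. Camera axes: x right, y down, z forward; pixel columns grow to the right and rows downward; lengths in m; the calibration is good to about 2 mm. A picture is of the moment at which its call begins. calibration takes no time and is no camera call.
- ticket.finish_job(): hands the job in; it is judged then, once.
The state is a dict: "time": time; "q": joint angles; "joint_vel": joint speeds; "joint_torque": joint torques, N m; "tool_pos": TCP position; "tcp_rot": TCP orientation; "wrist_force": force on the tool from outside, world axes, zero at the start; "torque": the same for the moment, N m; "width": opening from 0.0 (shut) to 1.0 (fully open); "grip_force": force on a finger pad.
Only numpy, scipy, OpenCV 4.12 (cv2) and the standard library are available. Lean on these libraries where they do the work, as an engineer would, in place of code of your own. Each camera call takes 0.05 s, during which the arm holds its last target. There are 200 camera calls.

### The job

Two weight carriers hang on locking hooks. For the carrier with the broad flat disc, push the thumb stud of its hook's sprung keeper back until the keeper snaps open and stays open, while the carrier still hangs; then lift that carrier off its hook and set it down gently, upright and wholly on the balance pan, and let go. Leave the slim carrier hanging where it is.

Things in the scene. Friction and masses are not known exactly. Their poses are not given: they have to be found in the camera images.
- disc_carrier: Steel carrier to move, 0.5 kg, 164 mm tall: disc (70 wide, 16 thick), stem, then a closed stirrup 80 to 164 mm up, 50 wide outside in y, legs 12 wide in x. Its top bar (8 mm, along y, centre 160 up) hangs in the hook; yoke top 86 up. Grip from above across the legs' outsides (along y), hook between the fingers. Origin: centre of disc's underside, z up; hanging, its axes are as stud's.
- keeper (a joint): Sliding keeper over the mouth of the disc carrier's hook, m: 0 shut (carrier locked in), 0.034 open. Moves along +x of stud. An over-centre spring holds it shut with 5 to 6 N, falling to nothing at 0.017; beyond that it snaps open and stays. Hook arm: fixed, 14 mm wide, runs along x through the stirrup, underside 26 mm below the bar's centre; its front end is the upturned tip.
- stud (a point): Centre of front face (24 wide, 30 tall) of the thumb stud, a dark upright tab on the keeper, moving with it. x: push direction; y: along the hanging bar; z up. Keeper shut: bar centre 40 mm to -x, 31 below; tip's front face 64 to -x, tip top 12 below; keeper's flat bar top 15 below. To unhook: lift 25 to 45 mm (clears tip, yoke still under arm), draw 70 or more to -x. Behind it nothing higher.
- pan (a point): Centre of the top of the balance's flat round steel pan, diameter 130 mm, 60 mm above the table, z up. The balance is a fixed white case, 200 x 170 mm, 50 high.
- slim_carrier: The other carrier, to be left hanging on the other, identical hook stand: same stirrup, but a slim cylinder (diameter 34 mm, 62 tall) in place of the disc. Origin: centre of its underside; z up.
Mind the look-alikes: they are no part of the job. What is shaped like the disc_carrier but brown or yellow is not meant.

How it is judged:
By the outcome, as a careful person would: the job done as asked, in the order asked, and still so for the second after the job is handed in, with the robot touching nothing.
It also fails if it takes over 67 s, if anything falls off the work surface, if the arm or the gripper's body presses on something with over 40 N, if the wrist force passes 120 N, or if a joint passes its speed limit or range.

## Working session

There is one attempt and no reset: what is moved stays moved. The work goes in short steps, Python scripts to look and compute and a tool call to move; the robot and the scene stay as the last step left them, time stands still between calls to the robot, and variables do not carry over. Pictures are saved under pics/ and viewed, at most 10 in all, crops included, and the job is handed in when it is done.

Besides the shell and the picture viewer there is one more tool, called as a command line: name --argument value ..., lists and objects as JSON in quotes. jog_arm: Moves the arm, as the interface text tells. Its arguments: {"type":"object","properties":{"turn":{"type":"array","items":{"type":"array","items":{"type":"number"}}},"delta_pos":{"type":"array","items":{"type":"array","items":{"type":"number"}}},"gripper":{"type":"array","items":{"type":"number"}},"grip_force":{"type":"number"}},"required":["turn","delta_pos","gripper"]}

```bash
mkdir -p pics
cat > h.py <<'E'
import numpy as np, cv2
from workcell import read_state, vision, ticket
def cam(n):
    c=vision.calibration(n); f=192/np.tan(np.radians(c['vfov'])/2)
    return np.array([[f,0,c['cx']],[0,f,c['cy']],[0,0,1]]),np.array(c['dist'],float),np.array(c['R']),np.array(c['t'])
def ray(n,uv):
    K,d,R,t=cam(n); p=cv2.undistortPoints(np.array([[uv]],float),K,d)[0,0]
    return -R.T@t, R.T@np.array([p[0],p[1],1])
def onz(n,uv,z):
    o,r=ray(n,uv); return o+r*(z-o[2])/r[2]
def tri(uvs,uvt):
    o1,a=ray('scene',uvs);o2,b=ray('top',uvt)
    s=np.linalg.lstsq(np.c_[a,-b],o2-o1,rcond=None)[0]
    p,q=o1+a*s[0],o2+b*s[1]; return (p+q)/2,np.linalg.norm(p-q)
def proj(n,X):
    K,d,R,t=cam(n); return cv2.projectPoints(np.array([X],float),cv2.Rodrigues(R)[0],t,K,d)[0][0,0]
E
python3 - <<'E'
from h import *
for n in('scene','top'):
    im=vision.read_camera(n); cv2.imwrite(f'pics/{n}0.png',cv2.resize(im[:,:,::-1],(800,600),interpolation=cv2.INTER_CUBIC)); np.save(n+'.npy',im)
    K,d,R,t=cam(n); print(n,K[0,0],-R.T@t,R[2])
E
```

```text
scene 470.2001372196408 [1.08564649 0.85672249 0.9840322 ] [-0.47954435 -0.61646506 -0.62450624]
top 374.98572890637877 [0.40370846 0.05094324 1.16715233] [ 0.05072734  0.02216772 -0.99846649]
```

View pics/scene0.png

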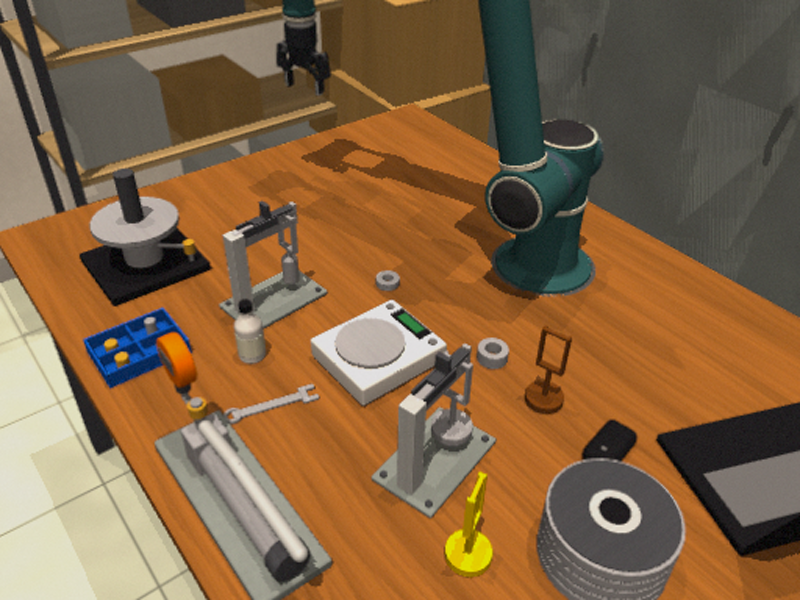

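View pics/top0.png

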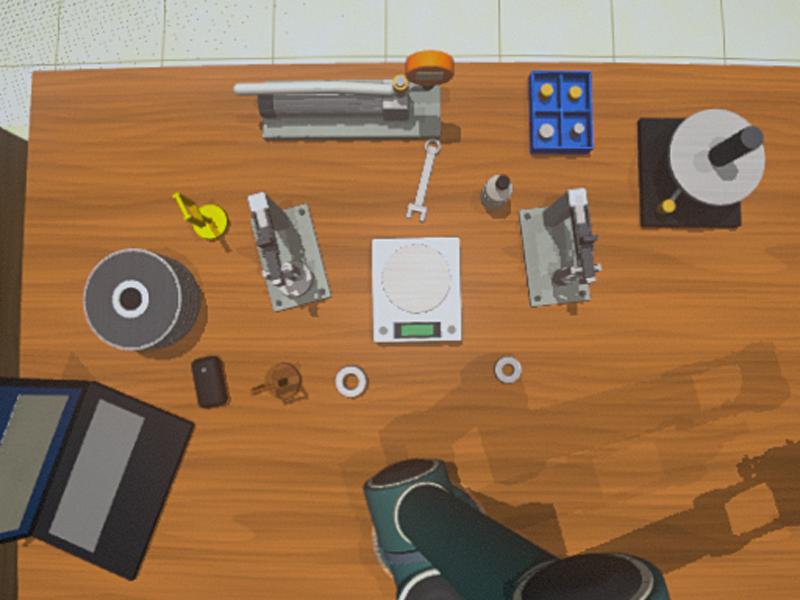

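The scene view shows the disc carrier on the near stand, around (450,420). In the top view it is the left stand, around (290,260), with the pan at (417,278). The slim carrier is on the other stand. I'll zoom in on the disc hook.

Run:
```python
from h import *
s=np.load('scene.npy')[210:335,232:322,::-1]; t=np.load('top.npy')[115:205,150:220,::-1]
a=cv2.resize(s,None,fx=4.5,fy=4.5,interpolation=cv2.INTER_CUBIC); b=cv2.resize(t,None,fx=5.5,fy=5.5,interpolation=cv2.INTER_CUBIC)
H=max(a.shape[0],b.shape[0]); c=np.zeros((H,a.shape[1]+b.shape[1],3),np.uint8); c[:a.shape[0],:a.shape[1]]=a; c[:b.shape[0],a.shape[1]:]=b
print(a.shape,b.shape,c.shape); cv2.imwrite('pics/crop.png',c)
# pan: top view
im=np.load('top.npy')
K=onz('top',(417/1.5625,278/1.5625),.06);print('pan',K, onz('scene',(370/1.5625,342/1.5625),.06))
```

```text
(562, 405, 3) (495, 385, 3) (562, 790, 3)
pan [0.49994185 0.02784365 0.06      ] [0.50528762 0.03517797 0.06      ]
```

View pics/crop.png

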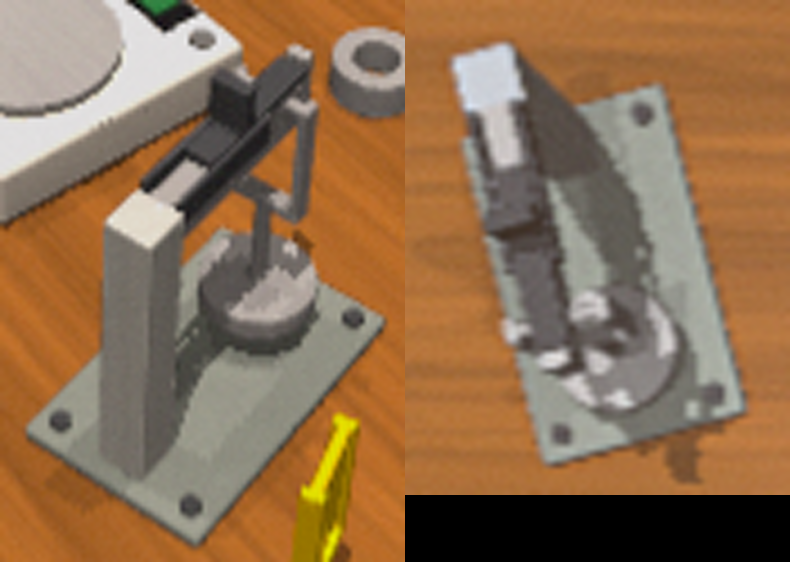

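The scene crop shows the tip top at about (300,52), the +y stirrup end at (304,103), the post top at (145,213) and the stud at (233,80). The top crop has the same points at (552,357), (515,330), (488,75) and (515,205), with the plate corners at (548,465), (745,410) and (660,85).

Run:
```python
from h import *
S=lambda x,y:(x/4.5+232-.4,y/4.5+210-.4)
T=lambda x,y:((x-405)/5.5+150-.4,y/5.5+115-.4)
for n,s,t in [('tip',(300,52),(552,357)),('stirrup+y',(304,103),(515,330)),('post',(145,213),(488,75)),('studtop',(235,80),(516,200)),('disc ctr',(258,275),(622,348))]:
    print(n,*[np.round(v,4) for v in tri(S(*s),T(*t))])
c=[onz('top',T(*p),.008) for p in((548,465),(745,410),(660,85))]
c2=[onz('scene',S(*p),.008) for p in((384,325),(200,540),(27,432))]
for c in(c,c2): print(np.round(c,3),[np.degrees(np.arctan2(*(c[i+1]-c[i])[1::-1])) for i in(0,1)])
s=read_state(); print(s['tool_pos'],s['tcp_rot'],s['wrist_force'],s['time'])
# pan by contour in top
im=np.load('top.npy').astype(int); 
hsv=cv2.cvtColor(np.load('top.npy'),cv2.COLOR_RGB2HSV); print(hsv[178,267],hsv[160,243],hsv[178,240])
# tip dark/bright
```

```text
tip [0.4837 0.2636 0.2099] 0.0018
stirrup+y [0.4979 0.2845 0.1964] 0.002
post [0.6188 0.299  0.2014] 0.0005
studtop [0.5499 0.2781 0.2379] 0.0078
disc ctr [0.5014 0.2631 0.0426] 0.0011
[[0.438 0.311 0.008]
 [0.47  0.199 0.008]
 [0.656 0.249 0.008]] [np.float64(-74.43278774594204), np.float64(15.09318789581958)]
[[0.445 0.315 0.008]
 [0.625 0.364 0.008]
 [0.659 0.252 0.008]] [np.float64(15.09928866508902), np.float64(-73.3907571274877)]
[ 0.21713402 -0.63842566  0.23009292] [-3.09751905e+00 -5.12199600e-01  3.65109905e-04] [-0.7295755   0.2177665   0.61680727] 0.1
[ 15   2 207] [106  13 217] [111  15 218]
```

Tip, stirrup, disc and post all agree. The yaw is about 15.2° and the stud is near (0.5415, 0.2755, 0.222). Next I'll lift and cross to a point above the stud with the gripper closed.

jog_arm --turn '[[0,0,0.0105],[0,0,0.0105],[0,0,0.0105],[0,0,0.0105],[0,0,0.0105],[0,0,0.0105],[0,0,0],[0,0,0],[0,0,0],[0,0,0],[0,0,0],[0,0,0],[0,0,0],[0,0,0],[0,0,0],[0,0,0],[0,0,0],[0,0,0],[0,0,0],[0,0,0]]' --delta_pos '[[0,0,-0.03],[0,0,-0.03],[0,0,-0.03],[0,0,-0.03],[0,0,-0.03],[0,0,-0.02],[0.026,-0.018,0],[0.026,-0.018,0],[0.026,-0.018,0],[0.026,-0.018,0],[0.026,-0.018,0],[0.026,-0.018,0],[0.026,-0.018,0],[0.026,-0.018,0],[0.026,-0.018,0],[0.026,-0.018,0],[0.026,-0.018,0],[0.026,-0.018,0],[0.026,-0.018,0],[0.026,-0.018,0]]' --gripper '[0,0,0,0,0,0,0,0,0,0,0,0,0,0,0,0,0,0,0,0]' --grip_force 40

```text
time: 1.77
tool_pos: [0.5033, -0.2991, 0.4008]
tcp_rot: [-3.114, -0.415, 0.001]
wrist_force: [0.7, -0.1, 0.7]
width: 0.0
grip_force: 0.0
```

jog_arm --turn '[[0,0,0],[0,0,0],[0,0,0],[0,0,0],[0,0,0],[0,0,0],[0,0,0],[0,0,0],[0,0,0],[0,0,0],[0,0,0],[0,0,0],[0,0,0],[0,0,0],[0,0,0],[0,0,0],[0,0,0],[0,0,0],[0,0,0]]' --delta_pos '[[0.01,-0.034,0],[0.01,-0.034,0],[0.01,-0.034,0],[0.01,-0.034,0],[0.01,-0.034,0],[0.01,-0.034,0],[0.01,-0.034,0],[0.01,-0.034,0],[0.01,-0.034,0],[0.01,-0.034,0],[0.01,-0.034,0],[0.01,-0.034,0],[0.01,-0.034,0],[0.01,-0.034,0],[0.01,-0.034,0],[0.01,-0.034,0],[0,0,0],[0,0,0],[0,0,0]]' --gripper '[0,0,0,0,0,0,0,0,0,0,0,0,0,0,0,0,0,0,0]'

```text
time: 3.35
tool_pos: [0.5145, 0.2661, 0.4006]
tcp_rot: [3.113, 0.416, -0.002]
wrist_force: [0.4, -0.7, 0.1]
width: 0.002
grip_force: 0.0
```

jog_arm --turn '[[0,0,0],[0,0,0],[0,0,0],[0,0,0],[0,0,0],[0,0,0],[0,0,0],[0,0,0],[0,0,0]]' --delta_pos '[[-0.008,0,0.03],[0,0,0.03],[0,0,0.03],[0,0,0.03],[0,0,0.02],[0,0,0.02],[0,0,0.014],[0,0,0],[0,0,0]]' --gripper '[0,0,0,0,0,0,0,0,0]'

```text
time: 4.1
tool_pos: [0.5067, 0.2626, 0.2267]
tcp_rot: [3.114, 0.412, -0.003]
wrist_force: [-0.3, -0.4, 1.2]
width: 0.004
grip_force: 0.0
```

Run:
```python
from h import *
st=read_state(); P=st['tool_pos']; print(P,st['wrist_force'])
s=vision.read_camera('scene');t=vision.read_camera('top')
np.save('scene1.npy',s);np.save('top1.npy',t)
s=s[190:320,232:322,::-1];t=t[110:200,150:220,::-1]
a=cv2.resize(s,None,fx=4.5,fy=4.5,interpolation=cv2.INTER_CUBIC); b=cv2.resize(t,None,fx=5.5,fy=5.5,interpolation=cv2.INTER_CUBIC)
c=np.zeros((585,790,3),np.uint8); c[:,:405]=a; c[:495,405:]=b
cv2.imwrite('pics/c1.png',c)
p=proj('scene',P);print((p-[232,190])*4.5)
```

```text
[0.50665488 0.26258977 0.22666889] [-0.33704163 -0.36225641  1.2443007 ]
[268.34011715 133.34000482]
```

View pics/c1.png

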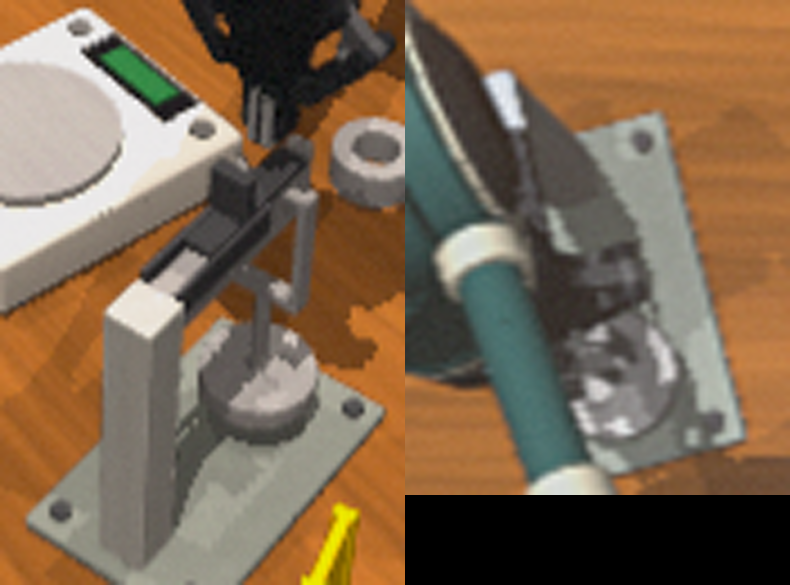

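The closed fingertips are at about (265,140), between the tip (298,143) and the stud (235,168), just above the keeper bar and on the centre line. Now I'll push along +x.

jog_arm --turn '[[0,0,0],[0,0,0],[0,0,0],[0,0,0],[0,0,0],[0,0,0],[0,0,0],[0,0,0],[0,0,0],[0,0,0],[0,0,0]]' --delta_pos '[[0.005,-0.002,0.004],[0.005,0,0],[0.004,0,0],[0.004,0,0],[0.003,0,0],[0.003,0,0],[0.003,0,0],[0.003,0,0],[0.003,0,0],[0.003,0,0],[0,0,0]]' --gripper '[0,0,0,0,0,0,0,0,0,0,0]'

```text
time: 5.12
tool_pos: [0.5403, 0.2755, 0.2233]
tcp_rot: [3.114, 0.415, -0.004]
wrist_force: [-5.8, -0.8, 3.1]
width: 0.002
grip_force: 2.7
```

jog_arm --turn '[[0,0,0],[0,0,0],[0,0,0],[0,0,0],[0,0,0]]' --delta_pos '[[0.003,0,0],[0.003,0,0],[0.003,0,0],[0.003,0,0],[0,0,0]]' --gripper '[0,0,0,0,0]'

```text
time: 5.53
tool_pos: [0.5539, 0.279, 0.2233]
tcp_rot: [-3.114, -0.415, -0.002]
wrist_force: [0.8, -0.8, 0.2]
width: -0.0
grip_force: 0.0
```

jog_arm --turn '[[0,0,0],[0,0,0],[0,0,0],[0,0,0]]' --delta_pos '[[0.003,0,0],[0.003,0,0],[0.002,0,0],[0,0,0]]' --gripper '[0,0,0,0]'

```text
time: 5.87
tool_pos: [0.5611, 0.2809, 0.2232]
tcp_rot: [-3.114, -0.415, -0.0]
wrist_force: [-0.1, -0.1, -0.6]
width: 0.002
grip_force: 0.0
```

The force dropped to nothing, so it has snapped over. I'll back off, rise above the stirrup, open the gripper and look.

jog_arm --turn '[[0,0,0],[0,0,0],[0,0,0],[0,0,0],[0,0,0],[0,0,0],[0,0,0],[0,0,0],[0,0,0],[0,0,0],[0,0,0]]' --delta_pos '[[-0.008,0,0],[-0.002,0,-0.02],[0,0,-0.02],[-0.02,0,-0.02],[-0.02,0,-0.02],[-0.01,0,-0.01],[0,0,0],[0,0,0],[0,0,0],[0,0,0],[0,0,0]]' --gripper '[0,0,0,0.085,0.085,0.085,0.085,0.085,0.085,0.085,0.085]'

```text
time: 6.78
tool_pos: [0.5026, 0.265, 0.3114]
tcp_rot: [3.113, 0.414, -0.004]
wrist_force: [0.5, 0.6, 0.4]
width: 0.992
grip_force: 0.0
```

Run:
```python
from h import *
st=read_state(); P=st['tool_pos']; print(P,st['wrist_force'])
s=vision.read_camera('scene');np.save('scene2.npy',s)
s=s[160:320,232:342,::-1]
cv2.imwrite('pics/c2.png',cv2.resize(s,None,fx=3.7,fy=3.7,interpolation=cv2.INTER_CUBIC))
ex=np.array([.965,.2623,0]);ey=np.array([-.2623,.965,0])
sd=.595*ex+.123*ey+[0,0,.222]
for n,q in dict(barend=sd-.04*ex+.025*ey-[0,0,.031],tip=sd-.064*ex-[0,0,.012],studopen=sd+.034*ex+[0,0,.015],stirbot=sd-.04*ex+.025*ey-[0,0,.111],disc=sd-.04*ex-[0,0,.175]).items(): print(n,(proj('scene',q)-[232,160])*3.7)
# pan ellipse in top image
im=cv2.cvtColor(np.load('top.npy'),cv2.COLOR_RGB2HSV); h,sat,v=[im[...,i].astype(int) for i in range(3)]
m=((np.abs(h-15)<14)&(sat<40)&(v>150)).astype(np.uint8); m[:150]=0;m[215:]=0;m[:,:236]=0;m[:,298:]=0
m=cv2.morphologyEx(m,cv2.MORPH_OPEN,np.ones((3,3)))
c=max(cv2.findContours(m,0,1)[0],key=cv2.contourArea);e=cv2.fitEllipse(cv2.convexHull(c));print(e,onz('top',e[0],.06),e[1][0]/375*1.107)
```

```text
[0.50257891 0.26495146 0.31139191] [0.45337071 0.6108419  0.40935746]
barend [254.74910934 276.88928483]
tip [244.95384142 219.26135437]
studopen [160.07485264 271.84603518]
stirbot [245.67081305 361.73759915]
disc [209.33723248 407.70297554]
((250.43478393554688, 176.30435180664062), (3.4967687129974365, 5.973430633544922), 100.90070343017578) [0.50478155 0.07654315 0.06      ] 0.010322461240768433
```

View pics/c2.png

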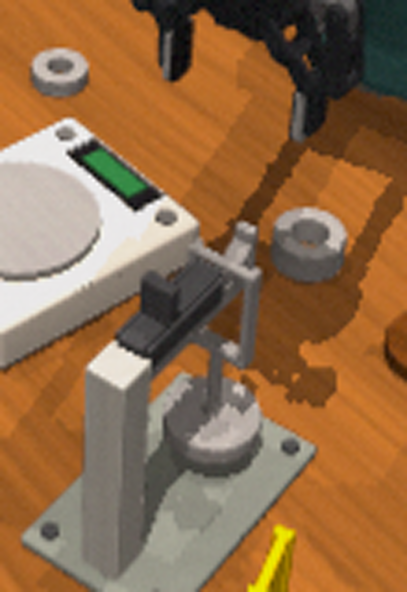

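The keeper is open, with the stud at (155,285), and the carrier still hangs with its bar end at (255,272), as predicted. I'll descend over the stirrup and grip.

jog_arm --turn '[[0,0,0],[0,0,0],[0,0,0],[0,0,0],[0,0,0],[0,0,0],[0,0,0],[0,0,0],[0,0,0],[0,0,0]]' --delta_pos '[[0,0,0.025],[0,0,0.025],[0,0,0.025],[0,0,0.02],[0,0,0.02],[0,0,0.015],[0,0,0.015],[0,0,0.01],[0,0,0.006],[0,0,0]]' --gripper '[0.085,0.085,0.085,0.085,0.085,0.085,0.085,0.085,0.085,0.085]'

```text
time: 7.67
tool_pos: [0.5017, 0.2646, 0.1503]
tcp_rot: [3.113, 0.414, -0.005]
wrist_force: [-0.1, 1.4, -0.3]
width: 0.997
grip_force: 0.0
```

jog_arm --turn '[[0,0,0],[0,0,0],[0,0,0],[0,0,0],[0,0,0],[0,0,0],[0,0,0],[0,0,0],[0,0,0],[0,0,0]]' --delta_pos '[[0,0,0],[0,0,0],[0,0,0],[0,0,0],[0,0,0],[0,0,0],[0,0,0],[0,0,0],[0,0,0],[0,0,0]]' --gripper '[0.075,0.07,0.065,0.06,0.057,0.054,0.051,0.048,0.044,0.044]' --grip_force 40

```text
time: 8.5
tool_pos: [0.5028, 0.2653, 0.1528]
tcp_rot: [-3.114, -0.415, -0.001]
wrist_force: [-1.2, -0.0, 3.5]
width: 0.579
grip_force: 41.7
```

jog_arm --turn '[[0,0,0],[0,0,0],[0,0,0],[0,0,0],[0,0,0],[0,0,0],[0,0,0]]' --delta_pos '[[0,0,-0.004],[0,0,-0.006],[0,0,-0.007],[0,0,-0.007],[0,0,-0.006],[0,0,-0.004],[0,0,0]]' --gripper '[0.044,0.044,0.044,0.044,0.044,0.044,0.044]' --grip_force 60

```text
time: 9.08
tool_pos: [0.5035, 0.2655, 0.1879]
tcp_rot: [-3.113, -0.415, -0.004]
wrist_force: [0.7, 0.8, -4.0]
width: 0.58
grip_force: 62.8
```

Run:
```python
from h import *
s=vision.read_camera('scene')[160:320,232:342,::-1]
cv2.imwrite('pics/c3.png',cv2.resize(s,None,fx=3.7,fy=3.7,interpolation=cv2.INTER_CUBIC))
im=np.load('top.npy'); g=cv2.cvtColor(im,cv2.COLOR_RGB2HSV)
print(g[178,236:300,1].tolist()); print(g[150:222,267,1].tolist()); 
# case (white) blob centre
```

```text
[157, 131, 28, 12, 15, 13, 12, 13, 7, 4, 7, 4, 4, 4, 5, 5, 6, 5, 2, 5, 4, 4, 4, 5, 5, 4, 5, 0, 5, 2, 1, 2, 4, 2, 4, 5, 6, 5, 2, 1, 1, 4, 5, 5, 6, 5, 4, 4, 4, 5, 7, 6, 5, 15, 12, 12, 14, 16, 23, 142, 165, 156, 163, 160]
[161, 140, 33, 22, 17, 15, 6, 6, 11, 5, 5, 5, 1, 4, 2, 4, 2, 1, 0, 2, 2, 1, 4, 4, 2, 2, 1, 1, 2, 1, 4, 4, 1, 2, 4, 1, 6, 2, 2, 1, 4, 1, 1, 2, 2, 4, 6, 6, 4, 4, 15, 16, 16, 14, 14, 17, 20, 45, 101, 92, 98, 100, 100, 94, 77, 31, 11, 7, 43, 129, 137, 134]
```

View pics/c3.png

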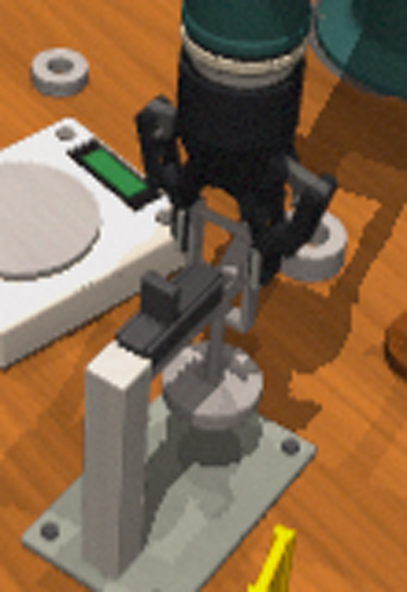

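Lifted 35 mm: the bar is above the tip, the weight (about 4.6 N) is carried, and the yoke is still under the arm. Next I'll draw it off, lift it, and move over the pan.

jog_arm --turn '[[0,0,0],[0,0,0],[0,0,0],[0,0,0],[0,0,0],[0,0,0],[0,0,0],[0,0,0],[0,0,0],[0,0,0],[0,0,0],[0,0,0],[0,0,0],[0,0,0]]' --delta_pos '[[-0.005,0,0],[-0.009,0,0],[-0.01,0,0],[-0.01,0,0],[-0.01,0,0],[-0.01,0,0],[-0.01,0,0],[-0.01,0,0],[-0.01,0,0],[-0.006,0,0],[0,0,-0.008],[0,0,-0.014],[0,0,-0.008],[0,0,0]]' --gripper '[0.044,0.044,0.044,0.044,0.044,0.044,0.044,0.044,0.044,0.044,0.044,0.044,0.044,0.044]'

```text
time: 10.3
tool_pos: [0.4179, 0.2426, 0.2195]
tcp_rot: [-3.112, -0.414, -0.009]
wrist_force: [0.7, -0.4, -4.7]
width: 0.574
grip_force: 63.2
```

jog_arm --turn '[[0,0,0],[0,0,0],[0,0,0],[0,0,0],[0,0,0],[0,0,0],[0,0,0],[0,0,0],[0,0,0],[0,0,0],[0,0,0],[0,0,0],[0,0,0],[0,0,0],[0,0,0],[0,0,0],[0,0,0]]' --delta_pos '[[0,0.006,0],[0,0.01,0],[0.002,0.015,0],[0.002,0.018,0],[0.002,0.02,0],[0.003,0.02,0],[0.003,0.02,0],[0.003,0.02,0],[0.003,0.02,0],[0.003,0.02,0],[0.002,0.02,0],[0.002,0.015,0],[0,0.01,0],[0,0.008,0],[0,0.004,0],[0,0,0],[0,0,0]]' --gripper '[0.044,0.044,0.044,0.044,0.044,0.044,0.044,0.044,0.044,0.044,0.044,0.044,0.044,0.044,0.044,0.044,0.044]'

```text
time: 11.72
tool_pos: [0.4987, 0.0302, 0.2161]
tcp_rot: [-3.114, -0.414, 0.001]
wrist_force: [-0.5, 0.1, -4.8]
width: 0.575
grip_force: 63.6
```

Run:
```python
from h import *
st=read_state(); print(st['tool_pos'],st['wrist_force'])
s=vision.read_camera('scene')[130:290,180:340,::-1]
cv2.imwrite('pics/c4.png',cv2.resize(s,None,fx=3.7,fy=3.7,interpolation=cv2.INTER_CUBIC))
P=np.array(st['tool_pos'])
for n,q in dict(discbot=P-[0,0,.122],pan=[.501,.030,.06]).items(): print(n,(proj('scene',q)-[180,130])*3.7)
```

```text
[0.49870597 0.03021615 0.2160595 ] [-0.47293658  0.11603033 -4.80079813]
discbot [212.99911023 289.45029738]
pan [210.75507888 323.06094609]
```

View pics/c4.png

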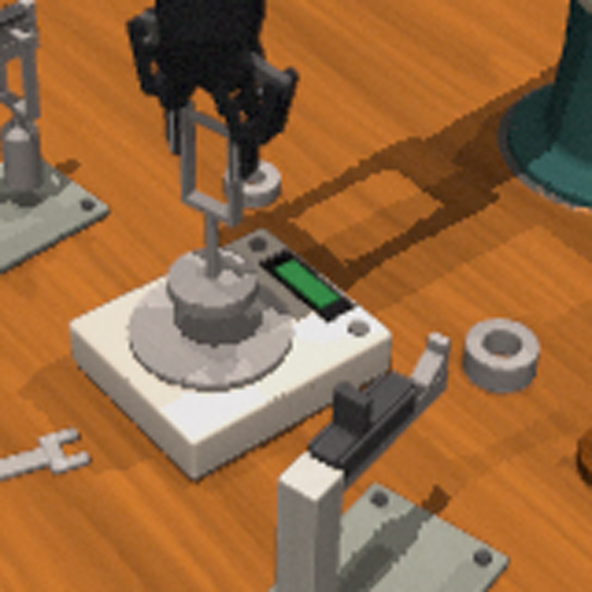

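The disc hangs centred at (213,290), above the pan centred at (211,330). I'll lower it gently, watching the force.

jog_arm --turn '[[0,0,0],[0,0,0],[0,0,0],[0,0,0],[0,0,0],[0,0,0],[0,0,0]]' --delta_pos '[[0.002,0,0.005],[0,0,0.008],[0,0,0.006],[0,0,0.004],[0,0,0.003],[0,0,0.002],[0,0,0]]' --gripper '[0.044,0.044,0.044,0.044,0.044,0.044,0.044]'

```text
time: 12.35
tool_pos: [0.5005, 0.0306, 0.1875]
tcp_rot: [-3.114, -0.415, 0.002]
wrist_force: [0.3, -1.2, -5.6]
width: 0.575
grip_force: 63.6
```

jog_arm --turn '[[0,0,0],[0,0,0],[0,0,0],[0,0,0]]' --delta_pos '[[0,0,0.001],[0,0,0.001],[0,0,0.001],[0,0,0]]' --gripper '[0.044,0.044,0.044,0.044]'

```text
time: 12.68
tool_pos: [0.501, 0.0305, 0.1853]
tcp_rot: [3.114, 0.415, 0.0]
wrist_force: [-0.6, -0.5, -4.6]
width: 0.577
grip_force: 63.6
```

jog_arm --turn '[[0,0,0],[0,0,0],[0,0,0]]' --delta_pos '[[0,0,0.001],[0,0,0.001],[0,0,0]]' --gripper '[0.044,0.044,0.044]'

```text
time: 12.93
tool_pos: [0.5008, 0.0305, 0.1831]
tcp_rot: [-3.114, -0.415, 0.0]
wrist_force: [0.1, -0.6, -4.4]
width: 0.577
grip_force: 63.6
```

jog_arm --turn '[[0,0,0],[0,0,0],[0,0,0]]' --delta_pos '[[0,0,0.001],[0,0,0.0005],[0,0,0]]' --gripper '[0.044,0.044,0.044]'

```text
time: 13.18
tool_pos: [0.5008, 0.0305, 0.1816]
tcp_rot: [-3.114, -0.415, 0.001]
wrist_force: [-0.3, 0.6, -5.2]
width: 0.574
grip_force: 63.6
```

jog_arm --turn '[[0,0,0],[0,0,0],[0,0,0]]' --delta_pos '[[0,0,0.001],[0,0,0.0005],[0,0,0]]' --gripper '[0.044,0.044,0.044]'

```text
time: 13.43
tool_pos: [0.5013, 0.0305, 0.1812]
tcp_rot: [3.114, 0.415, 0.001]
wrist_force: [-1.7, 0.6, 1.5]
width: 0.58
grip_force: 64.2
```

jog_arm --turn '[[0,0,0],[0,0,0],[0,0,0]]' --delta_pos '[[0,0,0.0005],[0,0,0.0005],[0,0,0]]' --gripper '[0.044,0.044,0.044]'

```text
time: 13.68
tool_pos: [0.5015, 0.0306, 0.1812]
tcp_rot: [3.114, 0.415, 0.002]
wrist_force: [-3.7, -1.5, 7.5]
width: 0.572
grip_force: 65.1
```

It has landed. I'll relieve 1 mm, release gently, rise and check.

jog_arm --turn '[[0,0,0],[0,0,0],[0,0,0],[0,0,0],[0,0,0],[0,0,0],[0,0,0],[0,0,0],[0,0,0],[0,0,0]]' --delta_pos '[[0,0,-0.001],[0,0,0],[0,0,0],[0,0,0],[0,0,0],[0,0,0],[0,0,0],[0,0,0],[0,0,0],[0,0,0]]' --gripper '[0.044,0.044,0.05,0.053,0.057,0.062,0.07,0.08,0.085,0.085]' --grip_force 20

```text
time: 14.52
tool_pos: [0.501, 0.0305, 0.1802]
tcp_rot: [3.114, 0.415, 0.0]
wrist_force: [-0.5, 0.2, -0.6]
width: 0.994
grip_force: 0.0
```

jog_arm --turn '[[0,0,0],[0,0,0],[0,0,0],[0,0,0],[0,0,0],[0,0,0],[0,0,0],[0,0,0],[0,0,0],[0,0,0]]' --delta_pos '[[0,0,0],[0,0,-0.005],[0,0,-0.01],[0,0,-0.015],[0,0,-0.02],[0,0,-0.025],[0,0,-0.025],[0,0,-0.02],[0,0,0],[0,0,0]]' --gripper '[0.085,0.085,0.085,0.085,0.085,0.085,0.085,0.085,0.085,0.085]'

```text
time: 15.35
tool_pos: [0.5021, 0.0305, 0.3028]
tcp_rot: [3.114, 0.415, 0.007]
wrist_force: [0.0, -1.0, -0.5]
width: 0.994
grip_force: 0.0
```

Run:
```python
from h import *
s=vision.read_camera('scene')[110:290,130:340,::-1]
cv2.imwrite('pics/c5.png',cv2.resize(s,None,fx=3.3,fy=3.3,interpolation=cv2.INTER_CUBIC))
```

```text
(no output)
```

View pics/c5.png

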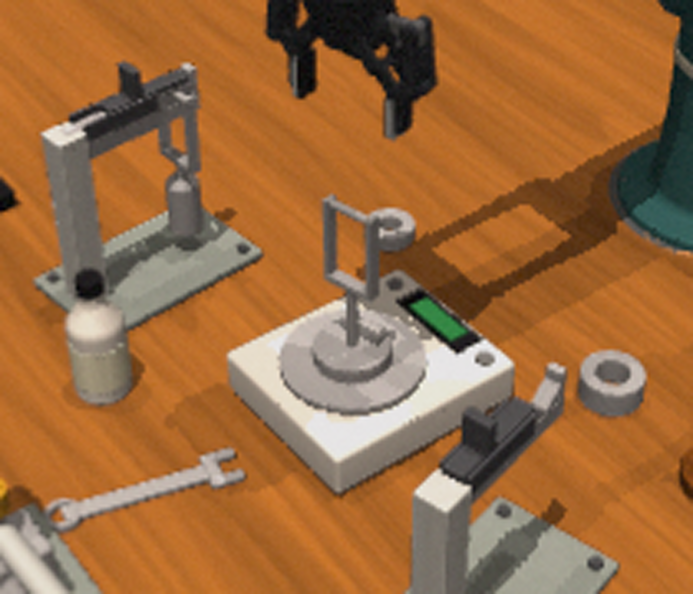

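The carrier stands upright and centred on the pan at (352,350). The keeper is open at (480,430), and the slim carrier still hangs at (183,205).

```bash
python3 -c "
from workcell import ticket; print(ticket.finish_job())"
```

```text
the job is handed in; nothing more can be done
None
```

The job is handed in: the keeper was snapped open with the disc carrier still hanging, and the carrier now stands upright and centred on the pan, released; the slim carrier still hangs, and it took about 15 s of the 67 s allowed.

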